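Hang the glue pot on the drying rail

TASK

Take the S-hook out of its wooden block, set it gently over the drying rail and slide it along the rail, still resting on it, until it presses lightly and steadily against the spring buffer of the stop collar (pushed in a little, well short of bottoming) for about a second. Let go, then hang the glue pot by its bail bar in the hook's lower curl so that it hangs free and upright beside the stop. Do not disturb the bottle and the jar standing near.

Things in the scene. Friction and masses are not known exactly. Their poses are not given: they have to be found in the camera images.
- rail: fixed drying rail: a straight round steel bar 16 mm thick and 440 mm long along this frame's y, its axis 230 mm above the origin, on two dark posts (22 mm thick, at y = -220 and +220 mm, tops 242 mm up, on wooden feet 110 x 70 x 16 mm). Origin: on the bench under the middle of the bar. z up, x away from the robot
- stop: fixed dark steel stop collar, 30 mm across and 50 mm long, clamped round the rail's bar, towards its +y end. Origin: on the bar's axis at the collar's -y face; axes as the rail's. From that face a black rubber sleeve 24 mm across stands out along the bar towards -y: the spring buffer. How far it stands out is set by hand, 12 to 32 mm, and is not measured. It gives under a push to +y at about 1 N per mm, bottoms hard after 10 mm (10 N) and creeps back when let go
- hook_grip (a point): centre of the upright wooden thumb tab on top of the S-hook: a dark block 26 mm (x) by 12 mm (y) by 52 mm (z), this point 22 mm below its top; grip it across y. The S-hook (0.1 to 0.2 kg) is flat steel 16 mm wide (y) and 4 mm thick bent into an S in its x-z plane, 30 mm wide in x, 154 mm tall in all, standing upright. Its upper curl opens downward on the +x side, its lower curl upward on the -x side
- hook_saddle (a point): point of the hook 42 mm below hook_grip: where the rail's axis lies when the hook is fully seated (the upper curl, 22 mm wide inside, has its flat inner top 8 mm above this point; its free tip at x = +13 mm ends 6 mm below this point, so the bar must pass in under that tip, above the slanting stem; the hook comes to the rail from the robot's side). Axes as hook_grip
- hook_trough (a point): point of the hook 82 mm straight below hook_saddle: where the axis of the pot's bail bar lies when it rests in the lower curl (flat inner floor 4 mm below this point, curl 22 mm wide inside). Axes as hook_grip. The curl's free tip at x = -13 mm ends 20 mm above this point; the stem slants from x = -13, 64 mm above this point, to x = +13, 22 mm above it; the hook's lowest edge lies 8 mm below it
- block: fixed light wooden block, 62 (x) by 52 (y) by 55 mm tall, with a pocket 36 x 20 mm, floor 8 mm up, in which the S-hook stands loosely with its lower 47 mm, its axes as the block's (it is lifted straight up). Origin: centre of the underside
- pot: steel glue pot (0.16 to 0.26 kg), 80 mm across the rim, 60 mm tall, with a rigid bail: two uprights at y = -39 and +39 mm joined by a straight bar 8 mm thick along y, axis 105 mm up. A flat wooden ear sticks out to -x. Origin: centre of the underside; z up
- pot_ear (a point): grip point of the pot's ear, a flat upright plate 50 mm (x) by 10 mm (y) by 30 mm (z); this point lies at x = -68 mm, z = 60 mm in the pot's frame, half-way up the ear (ear from x = -88 to -40 mm). Grip it across y. Axes as the pot's
- pot_bail (a point): middle of the axis of the pot's bail bar, 105 mm above the pot's origin. Axes as the pot's
- bottle: bystander: amber bottle, 56 mm across, 110 mm tall; origin centre of underside
- jar: bystander: amber jar with a steel cap, 68 mm across, 75 mm tall; origin centre of underside
There are look-alikes about, which are no part of the job. Of the things like the pot, leave any that is orange or yellow; of the rest the larger one is meant.

How it is judged:
On the way, in this order (a step that is already met when the one before it is completed fails the run):
1. the S-hook sits over the rail, resting on it (x of hook_saddle in the frame of rail between -0.008 and 0.008 m and z of hook_saddle in the frame of rail between 0.224 and 0.235 m and angle between hook_saddle's own z axis and vertical below 0.25 rad and contact force between hook and rail above 0.4 N), for 0.2 s.
2. while resting on the rail the hook presses lightly (1.5 to 9 N) and steadily against the spring buffer (all of step 1 and contact force between hook and stop between 1.5 and 9 N), for 0.6 s.
3. the pot's bail rests in the lower curl of the hook, the hook on the rail (all of step 1 and contact force between hook and pot above 0.8 N and distance between pot_bail and hook_trough below 0.012 m and height (world z) of pot above 0.02 m), for 0.2 s.
At the end, for the whole second after the job is handed in: the hook sits upright (14 degrees) over the rail, seated within 8 mm across and 6 mm in height, 8 to 70 mm from the stop collar's face; the pot hangs by its bail in the lower curl (within 12 mm), bottom over 20 mm above the bench, upright (14 degrees), at rest (all of step 3 and angle between pot's own z axis and vertical below 0.25 rad and linear speed of each of pot, hook below 0.05 m/s and y of hook_saddle in the frame of stop between -0.07 and -0.008 m); the robot touches nothing.
It fails at once if the hook is rammed into the spring buffer (over 16 N) (contact force between hook and stop above 16 N).
It fails at once if the hook is forced down on the rail (over 40 N) (contact force between hook and rail above 40 N).
It fails at once if the pot is forced into the hook (over 20 N) (contact force between pot and hook above 20 N).
It fails at once if the bottle or the jar is moved by more than 30 mm (distance of any of bottle, jar from where it was at the start of the episode above 0.03 m).
It also fails if it takes over 72 s, if anything falls off the work surface, if the arm or the gripper's body presses on something with over 40 N, if the wrist force passes 120 N, or if a joint passes its speed limit or range.

ROBOT

A 6-joint arm with a two-finger parallel gripper is mounted at the origin on the work surface. World frame = base frame: x ahead of the robot, y to its left, z up, the work surface at z = 0. Lengths are in m, angles in rad, forces in N, time in s.
With the tool pointing down it reaches from about 0.3 to 0.775 m from the base axis. Payload 14.6 kg.
Tool frame: the origin (TCP) lies at the very end of the fingers, on their centre line; the grasp point (between the pads) lies 19 mm behind it; z points along the fingers, x is the direction in which the jaws open and shut, and the axes are right-handed (so a half turn about z gives the same grasp; the last joint's range is limited). The gripper opens to 94 mm and grips with 3 to 60 N. Pads are 16 mm wide; open, the fingers measure 119 mm over their backs; the gripper's body (75 mm by 177 mm) begins 78 mm behind the grasp point.
Start: joints at [-1.271, 0.3, 1.521, -0, 1.321, -0.067], TCP at [0.197, -0.513, 0.205] pointing down, gripper open.
Joint ranges: [-3.03, 3.03], [-0.79, 2.21], [0.23, 2.52], [-1.04, 4.18], [0, 3.07], [-2.55, 2.55]. Speed limits (rad/s): [2.22, 2.22, 2.57, 3.14, 3.14, 3.14].

INTERFACE

Orientations are given as [roll, pitch, yaw] about the fixed x, y, z axes, in that order (R = Rz(yaw) Ry(pitch) Rx(roll)).
In Python, from station import ctrl gives the robot as it stands.
- The arm moves only by the shell command python3 -m inch 'ROWS' [FORCE]. ROWS is JSON, one flat list of numbers, 7 for each row, row after row: the shift along the tool's x, y, z in cm, then the turn, a rotation vector about the tool's x, y, z in rad, then the opening, from 0 (shut) to 1 (fully open). In form: [tx, ty, tz, wx, wy, wz, claw, tx, ty, tz, wx, wy, wz, claw, ...]. A call has 1 to 20 rows; each row shifts and turns the commanded pose from where the row before left it, along the tool's axes as they then stand; what a row does not reach is not made up. A row lasts 1/8 s, in which the tool goes at most 62.5 mm and 10.7 degrees, less where a joint would pass 70% of its speed; a pose out of reach is approached as far as the arm can. A call is refused whole if a number of a shift passes 6.25 or a number of a turn 0.188, either way. A call with a gripper value outside its range is refused whole. The fingers move at their own pace and stop on an object; FORCE is the grip in N (left out, the last holds). Time passes only in rows, so rows that do not move let the fingers close. It gives the time, the measured TCP pose, the force and the opening at its end, in the units of the state.
- ctrl.get_obs(): the state, without advancing time (a new reading comes with each control period).
- ctrl.camera(name): name is "scene" or "side" or "wrist"; returns (picture, depth): 384x512x3 uint8, red, green, blue; 384x512 float32, m along the optical axis (not along the pixel's ray), 0 where there is no reading.
- ctrl.camera_params(name): a dict with "vertical_fov" (degrees; the focal length in pixels is half the picture's height over the tangent of half this angle, whatever the lens; pixels are square), "cx", "cy" (the principal point, pixels), "camera_from_world" (4x4, takes a point from world to camera coordinates); the wrist camera has in their place "mount" (4x4, takes a point from camera to tool coordinates, whose origin is the TCP and whose axes are the tool frame's). Camera axes: x right, y down, z forward; pixel columns grow to the right and rows downward; lengths in m; the calibration is good to about 2 mm. A picture is of the moment at which its call begins: read the wrist's pose just before it. camera_params takes no time and is no camera call.
- ctrl.hand_in(): hands the job in, once; it reports no verdict.
Trained networks look in the newest picture that a camera, given by its name, has taken for a name from the list of things; names that differ only in an ending like _2 or _b are one class to them, and where a whole thing is asked for, a point or a joint stands for the part that bears it (a point fixed in the world has none). Each returns a list of dicts, best first, with "score" (0 to 1); they miss things now and then, are a little off and sometimes report something else, mostly with a low value. They report only what shows in the picture. A call takes as long as a camera call. They do not tell look-alikes from the thing itself.
- ctrl.spot_in(camera, label): "bbox" ([centre column, centre row, width, height] in pixels, round what is visible of it).
- ctrl.place_of(camera, label): "centre" ([column, row] in pixels: a listed point, or the origin of a listed thing).
The state is a dict: "time_s": time; "qpos": joint angles; "joint_vel": joint speeds; "tau": joint torques, N m; "ee_pos": TCP position; "eef_rot": TCP orientation; "force": force on the tool from outside, world axes, zero at the start; "moment": the same for the moment, N m; "grip_width": finger opening in m.
Only numpy, scipy, OpenCV 4.12 (cv2) and the standard library are available. Lean on these libraries where they do the work, as an engineer would, in place of code of your own. Each camera call takes 0.05 s, during which the arm holds its last target. There are 200 camera calls.

## Working session

There is one attempt and no reset: what is moved stays moved. The work goes in short steps, Python scripts to look and compute and a shell command to move; the robot and the scene stay as the last step left them, time stands still between calls to the robot, and variables do not carry over. Pictures are saved under pics/ and viewed, about 8 in all and at most 12, crops included, and the job is handed in when it is done.

```bash
ls; mkdir -p pics
cat > h.py <<'E'
import numpy as np, cv2
from station import ctrl
from scipy.spatial.transform import Rotation as R
def K(name):
    p=ctrl.camera_params(name); f=192/np.tan(np.radians(p["vertical_fov"])/2); return f,p["cx"],p["cy"],p
def tool():
    o=ctrl.get_obs(); T=np.eye(4); T[:3,:3]=R.from_euler('xyz',o["eef_rot"]).as_matrix(); T[:3,3]=o["ee_pos"]; return T
def wfc(name,T=None):
    p=ctrl.camera_params(name)
    return (tool() if T is None else T)@np.array(p["mount"]) if name=="wrist" else np.linalg.inv(np.array(p["camera_from_world"]))
def cloud(name,d,T=None):
    f,cx,cy,_=K(name); v,u=np.mgrid[:384,:512]
    P=np.stack([(u-cx)/f*d,(v-cy)/f*d,d,np.ones_like(d)],-1)@wfc(name,T).T
    return P[...,:3]
def ray(name,px,T=None):
    f,cx,cy,_=K(name); W=wfc(name,T); r=W[:3,:3]@np.array([(px[0]-cx)/f,(px[1]-cy)/f,1]); return W[:3,3],r
def atz(name,px,z,T=None):
    o,r=ray(name,px,T); return o+r*(z-o[2])/r[2]
def tri(a,b):
    (o1,r1),(o2,r2)=a,b; A=np.stack([r1,-r2],1); s=np.linalg.lstsq(A,o2-o1,rcond=None)[0]
    p,q=o1+s[0]*r1,o2+s[1]*r2; return (p+q)/2,np.linalg.norm(p-q)
def save(n,img): cv2.imwrite("pics/"+n,cv2.cvtColor(img,cv2.COLOR_RGB2BGR))
E
cat > a.py <<'E'
from h import *
ims=[]
for c in ("scene","side"):
    im,d=ctrl.camera(c); np.savez(c+".npz",im=im,d=d); save(c+"0.png",im); P=cloud(c,d)
    print(c,K(c)[:3],wfc(c)[:3,3].round(3))
    for l in ("hook_grip","hook_saddle","hook_trough","block","rail","stop","pot","pot_ear","pot_bail","bottle","jar"):
        for r in ctrl.place_of(c,l)[:3]:
            u,v=r["centre"]; ui,vi=int(np.clip(u,0,511)),int(np.clip(v,0,383)); print(l,round(r["score"],2),np.round([u,v],1),P[vi,ui].round(3))
E
python3 a.py
```

```text
pics
scene (np.float64(362.50476619365503), 260.1588338730082, 201.58653544054306) [ 0.934 -0.547  0.693]
hook_grip 0.48 [326.5 172.6] [0.528 0.248 0.143]
hook_saddle 0.54 [320.6 183. ] [0.611 0.064 0.236]
hook_saddle 0.5 [321.1 204.8] [0.537 0.227 0.045]
hook_trough 0.77 [318.  206.3] [0.527 0.229 0.031]
block 0.92 [321.9 210.2] [0.539 0.228 0.023]
block 0.67 [158.2 278. ] [ 0.411 -0.266  0.06 ]
rail 0.65 [326.3 169.9] [0.526 0.25  0.151]
rail 0.3 [183.6 305.6] [ 0.509 -0.277  0.058]
stop 0.59 [339.8 173. ] [0.622 0.131 0.235]
pot 0.92 [185.4 306.7] [ 0.51  -0.273  0.051]
pot 0.86 [116.9 291.9] [ 0.355 -0.342  0.043]
pot 0.59 [116.  349.8] [ 0.473 -0.42   0.035]
pot_ear 0.91 [111.3 319.3] [ 0.418 -0.392  0.05 ]
pot_ear 0.67 [160.6 278.9] [ 0.418 -0.265  0.065]
pot_ear 0.62 [ 95.8 261.9] [ 0.191 -0.308  0.001]
pot_bail 0.84 [104.5 260.8] [ 0.32  -0.331  0.109]
pot_bail 0.65 [176.9 273.8] [ 0.385 -0.201  0.002]
pot_bail 0.59 [189.1 223.9] [ 0.339 -0.106  0.08 ]
jar 0.71 [352.3 189.6] [0.562 0.376 0.031]
side (np.float64(499.01762797629203), 257.7775904719628, 200.16933712533518) [0.29  0.89  0.979]
hook_saddle 0.67 [219.5 301.2] [0.509 0.259 0.107]
hook_trough 0.78 [219.7 322.7] [0.508 0.275 0.053]
block 0.77 [222.1 325.9] [0.499 0.281 0.053]
stop 0.63 [183.9 214.2] [0.611 0.148 0.243]
pot 0.95 [329.8 178. ] [ 0.318 -0.293  0.04 ]
pot 0.87 [293.8 160.7] [ 0.44  -0.384  0.023]
pot 0.74 [314.1 228. ] [ 0.338 -0.077  0.035]
pot_ear 0.93 [296.9 177.5] [ 0.413 -0.251  0.062]
pot_ear 0.68 [304.6 208.3] [ 0.373 -0.132  0.053]
pot_ear 0.61 [355.9 170. ] [ 0.245 -0.313  0.066]
pot_bail 0.97 [272.1 164.1] [ 0.507 -0.38  -0.   ]
pot_bail 0.82 [292.5 145.6] [ 0.448 -0.405  0.065]
pot_bail 0.65 [332.1 152. ] [ 0.319 -0.329  0.109]
bottle 0.92 [260.2 160.1] [ 0.543 -0.361  0.025]
```

```bash
python3 -c "
import cv2
for c in('scene','side'): cv2.imwrite('pics/'+c+'0b.png',cv2.resize(cv2.imread('pics/'+c+'0.png'),(800,600),interpolation=cv2.INTER_CUBIC))"
```

```text
(no output)
```

View pics/scene0b.png

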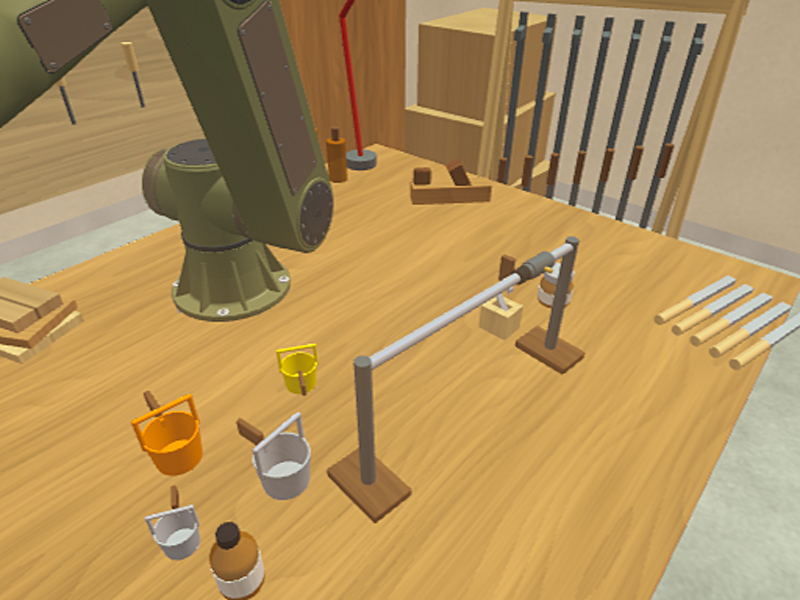

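View pics/side0b.png

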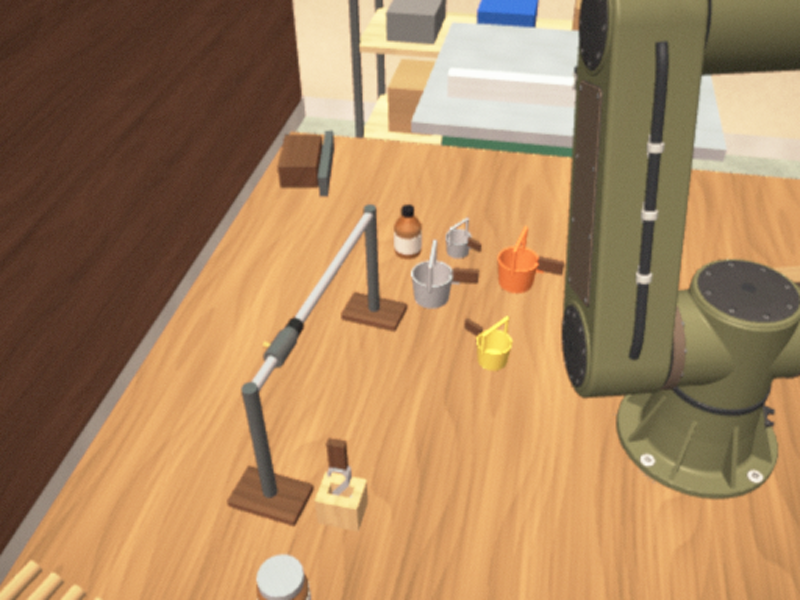

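The scene view (800-px scale) shows these pot candidates: orange (172,445), yellow (298,370), small steel (178,535) and large steel (282,463). I choose the large steel one. The hook tab is at (507,265) behind the rail, the collar at (535,265), the jar at (553,287) and the bottle at (236,562). Next I measure from the depth.

```bash
cat > b.py <<'E'
from h import *
Ps=[];C=[];src=[]
for i,c in enumerate(("scene","side")):
    z=np.load(c+".npz"); P=cloud(c,z["d"]); m=z["d"]>0; Ps.append(P[m]); C.append(z["im"][m]); src.append(np.full(m.sum(),i))
P=np.concatenate(Ps);C=np.concatenate(C).astype(int);S=np.concatenate(src)
np.savez("fused.npz",P=P,C=C,S=S)
br=C.sum(1)
inb=(P[:,0]>.35)&(P[:,0]<.8)&(abs(P[:,1])<.5)
for s in (0,1):
    m=inb&(S==s)&(P[:,2]>.215)&(P[:,2]<.26)&(P[:,0]>.45)
    q=P[m]; 
    vx,vy,x0,y0=cv2.fitLine(q[:,:2].astype(np.float32),cv2.DIST_HUBER,0,.01,.01).ravel()
    a=np.array([vx,vy])*np.sign(vy); t=(q[:,:2]-[x0,y0])@a; n=(q[:,:2]-[x0,y0])@np.array([a[1],-a[0]])
    print("rail",s,len(q),"dir",a,"yaw",np.degrees(np.arctan2(-a[0],a[1])),"p0",x0,y0,"t",t.min(),t.max(), "zmax",np.percentile(q[:,2],[50,95]))
    for lo in np.arange(t.min(),t.max(),.02):
        k=(t>=lo)&(t<lo+.02)
        if k.sum()>2: print(round(lo+.01,3),k.sum(),np.percentile(n[k],[3,97]).round(4),np.percentile(q[k,2],[3,97]).round(3),br[m][k].mean().round())
E
python3 b.py
```

```text
rail 0 1471 dir [0.12901492 0.99164265] yaw -7.4126725 p0 0.6120986 0.0658161 t -0.26565722240273804 0.1950602777298791 zmax [0.23612673 0.24284657]
-0.256 179 [-0.0134  0.005 ] [0.216 0.243] 309.0
-0.236 73 [-0.0086  0.0024] [0.227 0.239] 532.0
-0.216 73 [-0.0091  0.0025] [0.227 0.238] 537.0
-0.196 70 [-0.0106  0.0026] [0.227 0.239] 540.0
-0.176 65 [-0.009  0.003] [0.227 0.239] 539.0
-0.156 63 [-0.0092  0.0028] [0.227 0.239] 536.0
-0.136 62 [-0.0098  0.0031] [0.227 0.239] 543.0
-0.116 57 [-0.0084  0.0026] [0.228 0.238] 539.0
-0.096 58 [-0.0089  0.0031] [0.228 0.239] 540.0
-0.076 52 [-0.0097  0.0025] [0.227 0.238] 540.0
-0.056 52 [-0.0092  0.0029] [0.227 0.239] 542.0
-0.036 50 [-0.008   0.0031] [0.227 0.239] 540.0
-0.016 46 [-0.0095  0.0031] [0.228 0.238] 541.0
0.004 46 [-0.0089  0.0029] [0.227 0.238] 533.0
0.024 42 [-0.0085  0.0026] [0.227 0.238] 546.0
0.044 76 [-0.0141  0.0064] [0.225 0.242] 275.0
0.064 83 [-0.0132  0.0079] [0.223 0.245] 286.0
0.084 83 [-0.0111  0.0195] [0.225 0.245] 352.0
0.104 67 [-0.012   0.0149] [0.228 0.245] 365.0
0.124 29 [-0.0069  0.0097] [0.228 0.245] 462.0
[... 685 characters left out ...]
0.0044  0.0077] [0.226 0.238] 582.0
-0.087 39 [-0.0038  0.0102] [0.227 0.238] 591.0
-0.067 38 [-0.0041  0.0089] [0.227 0.237] 598.0
-0.047 44 [-0.0029  0.0095] [0.226 0.238] 593.0
-0.027 44 [-0.0041  0.0096] [0.226 0.237] 590.0
-0.007 41 [-0.004   0.0096] [0.228 0.238] 593.0
0.013 50 [-0.0039  0.0092] [0.228 0.238] 568.0
0.033 53 [-0.0072  0.0117] [0.226 0.241] 196.0
0.053 70 [-0.0092  0.0122] [0.226 0.244] 290.0
0.073 105 [-0.0101  0.0256] [0.225 0.244] 344.0
0.093 113 [-0.0105  0.0276] [0.226 0.244] 340.0
0.113 113 [-0.008  0.017] [0.219 0.243] 442.0
0.133 55 [-0.0031  0.0104] [0.227 0.238] 583.0
0.153 59 [-0.0027  0.0103] [0.226 0.238] 558.0
0.173 147 [-0.0056  0.0141] [0.216 0.242] 301.0
```

```bash
cat > c.py <<'E'
from h import *
from scipy.optimize import least_squares as LS
z=np.load("fused.npz");P,C,S=z["P"],z["C"],z["S"];br=C.sum(1)
A={}
for s in (0,1,2):
    y=P[:,1]; m=((S==s)|(s==2))&(P[:,2]>.222)&(P[:,2]<.245)&(P[:,0]>.55)&(P[:,0]<.65)&(y>-.17)&(y<.08)&(br>420)
    q=P[m]
    def f(v,full=False):
        a=np.array([np.sin(v[1]),np.cos(v[1])]); n=(q[:,0]-v[0]-.6+.6)*np.cos(v[1])-(q[:,1])*np.sin(v[1])
        return np.hypot(n,q[:,2]-v[2])-.008
    r=LS(f,[.6,.12,.23],loss="soft_l1",f_scale=.001).x
    print("rail axis x at y=0, yaw deg, z",s,r[0].round(4),np.degrees(-r[1]).round(2),r[2].round(4),abs(f(r)).mean())
    a=np.array([np.sin(r[1]),np.cos(r[1])]); o=np.array([r[0],0])
    mm=((S==s)|(s==2))&(abs((P[:,0]-r[0])*a[1]-P[:,1]*a[0])<.025)&(P[:,2]>.21)&(P[:,2]<.25)
    t=(P[mm,:2]-o)@a; print("  ends",np.percentile(t,[0.2,99.8]).round(4)); A[s]=(o,a)
    if s<2:
        for lo in np.arange(.07,.2,.005):
            k=(t>=lo)&(t<lo+.005)
            if k.sum(): 
                qq=P[mm][k]; print("   ",round(lo+.0025,4),k.sum(),np.median(br[mm][k]),"r",np.percentile(np.hypot((qq[:,0]-r[0])*a[1]-qq[:,1]*a[0],qq[:,2]-r[2]),[10,50,90]).round(4))
def box(m,n):
    q=P[m]; 
    if len(q)<5: return print(n,len(q))
    b=cv2.minAreaRect(q[:,:2].astype(np.float32)*1000); print(n,len(q),np.round(b[0],1),np.round(b[1],1),round(b[2],1),"z",np.percentile(q[:,2],[2,50,98]).round(4), "mean",q.mean(0).round(4))
near=lambda x,y,r:np.hypot(P[:,0]-x,P[:,1]-y)<r
for s in (0,1):
    k=S==s
    box(k&near(.52,.25,.06)&(P[:,2]>.052)&(P[:,2]<.058)&(br>430),"blocktop")
    box(k&near(.52,.25,.06)&(P[:,2]>.003)&(P[:,2]<.053)&(br>300),"blockside")
    box(k&near(.52,.25,.06)&(P[:,2]>.112)&(P[:,2]<.19)&(br<330),"tab")
    box(k&near(.52,.25,.06)&(P[:,2]>.157)&(P[:,2]<.19),"tabtop")
    box(k&near(.48,-.27,.075)&(P[:,2]>.095),"bail")
    box(k&near(.48,-.27,.075)&(P[:,2]>.054)&(P[:,2]<.063)&(br>400),"rim")
    box(k&near(.41,-.26,.06)&(P[:,2]>.04)&(P[:,2]<.08)&(C[:,0]>C[:,2]*1.5),"ear")
E
python3 c.py
```

```text
rail axis x at y=0, yaw deg, z 0 0.5979 -7.58 0.23 0.0007269068390694304
  ends [-0.1983  0.2587]
    0.0725 11 561.0 r [0.0063 0.0079 0.0088]
    0.0775 13 528.0 r [0.007 0.008 0.009]
    0.0825 10 583.0 r [0.0064 0.0079 0.0083]
    0.0875 10 592.0 r [0.0066 0.0069 0.0078]
    0.0925 11 568.0 r [0.0072 0.0075 0.0085]
    0.0975 11 532.0 r [0.0073 0.0079 0.009 ]
    0.1025 12 583.5 r [0.007  0.0073 0.0084]
    0.1075 28 196.5 r [0.0073 0.0093 0.0112]
    0.1125 17 211.0 r [0.0098 0.0115 0.0124]
    0.1175 19 217.0 r [0.0109 0.0117 0.0126]
    0.1225 13 219.0 r [0.01   0.0113 0.0118]
    0.1275 15 223.0 r [0.0107 0.0116 0.0124]
    0.1325 22 320.5 r [0.0107 0.0118 0.0132]
    0.1375 28 289.5 r [0.0121 0.0133 0.0149]
    0.1425 17 362.0 r [0.013  0.0146 0.0154]
    0.1475 18 368.0 r [0.0136 0.0144 0.0153]
    0.1525 21 364.0 r [0.0132 0.0143 0.0155]
    0.1575 26 372.5 r [0.0139 0.0148 0.0208]
    0.1625 19 391.0 r [0.0139 0.0149 0.0194]
    0.1675 14 377.5 r [0.0141 0.0148 0.0163]
    0.1725 20 380.5 r [0.0135 0.0148 0.0157]
    0.1775 12 357.5 r [0.014  0.0145 0.0153]
    0.1825 19 3
[... 2170 characters left out ...]
 mean [ 0.4148 -0.2628  0.0671]
blocktop 320 [516.3 255.3] [54.1 62.8] 86.6 z [0.0522 0.0537 0.0567] mean [0.5157 0.2578 0.0539]
blockside 700 [524.3 238.2] [ 98.1 102.3] 73.5 z [0.0045 0.0378 0.0529] mean [0.514  0.2662 0.0349]
tab 204 [515.  257.8] [24.8 13.3] 6.8 z [0.1141 0.1426 0.1625] mean [0.5143 0.2587 0.1415]
tabtop 63 [515.4 256.3] [25.4 14.6] 7.0 z [0.1573 0.1604 0.1634] mean [0.5157 0.2561 0.1602]
bail 56 [ 473.1 -251.4] [ 7.9 81.2] 3.7 z [0.0967 0.1059 0.1096] mean [ 0.4723 -0.2452  0.105 ]
rim 86 [ 472.6 -251.6] [77.8 80.6] 6.6 z [0.0542 0.057  0.0621] mean [ 0.4731 -0.2532  0.0573]
ear 145 [ 409.4 -258.2] [18.5 45.8] 87.9 z [0.0447 0.0623 0.0747] mean [ 0.4085 -0.2557  0.0614]
```

```bash
python3 -c "
from h import *
o=ctrl.get_obs();print(o);print(tool().round(3));print(K('wrist')[:3]);print(np.array(K('wrist')[3]['mount']).round(3))"
```

```text
{'time_s': 1.2, 'qpos': array([-1.27059442e+00,  2.99892591e-01,  1.52097109e+00,  2.16699041e-05,
        1.32070193e+00, -6.66162378e-02]), 'joint_vel': array([-0.00170672, -0.00166567,  0.000474  , -0.00014397,  0.00041024,
        0.00053544]), 'tau': array([-1.03584280e-03, -5.31669581e+01, -3.52917266e+01,  7.08134961e-02,
        2.13268009e-02, -5.36482645e-07]), 'ee_pos': array([ 0.19725082, -0.51341472,  0.20546189]), 'eef_rot': array([-3.14157350e+00, -2.83757937e-05, -1.20398354e+00]), 'force': array([-0.16822419, -0.21559278, -0.78166401]), 'moment': array([-0.00887544, -0.00448862, -0.03905987]), 'grip_width': 0.09387696422801406}
[[ 0.359 -0.933  0.     0.197]
 [-0.933 -0.359 -0.    -0.513]
 [ 0.    -0.    -1.     0.205]
 [ 0.     0.     0.     1.   ]]
(np.float64(336.80084930074617), 258.5802402881753, 193.7151394699443)
[[ 1.    -0.    -0.001  0.001]
 [ 0.     0.963  0.271 -0.079]
 [ 0.    -0.271  0.963 -0.18 ]
 [ 0.     0.     0.     1.   ]]
```

```bash
python3 -m inch '[0,0,-5,0,0,0,1, 0,0,-5,0,0,0,1, 0,0,-5,0,0,0,1, -0.33,-5.99,0,0,0,-0.109,1, -0.33,-5.99,0,0,0,-0.109,1, -0.33,-5.99,0,0,0,-0.109,1, -0.33,-5.99,0,0,0,-0.109,1, -0.33,-5.99,0,0,0,-0.109,1, -0.33,-5.99,0,0,0,-0.109,1, -0.33,-5.99,0,0,0,-0.109,1, -0.33,-5.99,0,0,0,-0.109,1, -0.33,-5.99,0,0,0,-0.109,1, -0.33,-5.99,0,0,0,-0.109,1, -0.33,-5.99,0,0,0,-0.109,1, -0.33,-5.99,0,0,0,-0.109,1, -0.33,-5.99,0,0,0,-0.109,1, -0.33,-5.99,0,0,0,-0.109,1, -0.33,-5.99,0,0,0,-0.109,1]' 30
python3 -m inch '[0,0,0,0,0,-0.1625,1, 0,0,0,0,0,-0.1625,1, 0,0,0,0,0,-0.1625,1, 0,0,0,0,0,-0.1625,1, 0,0,0,0,0,-0.1625,1, 0,0,0,0,0,-0.1625,1, 0,0,0,0,0,0,1,0,0,0,0,0,0,1]'
```

```text
time_s: 3.45
ee_pos: [0.4989, 0.2327, 0.3552]
eef_rot: [-3.142, 0.0, 0.435]
force: [1.0, 0.5, 0.0]
grip_width: 0.0941
time_s: 4.45
ee_pos: [0.4996, 0.2308, 0.3554]
eef_rot: [-3.142, -0.0, 1.402]
force: [0.1, -0.7, 0.2]
grip_width: 0.0942
```

```bash
cat > w.py <<'E'
from h import *
import sys
T=tool(); im,d=ctrl.camera("wrist"); P=cloud("wrist",d,T); np.savez("w.npz",im=im,d=d,P=P,T=T)
save(sys.argv[1]+".png",cv2.resize(im,(768,576)))
for l in sys.argv[2:]:
    for r in ctrl.place_of("wrist",l)[:2]:
        u,v=r["centre"]; print(l,round(r["score"],2),np.round([u,v],1),P[int(np.clip(v,0,383)),int(np.clip(u,0,511))].round(4))
E
cat > d.py <<'E'
from h import *
z=np.load("w.npz");P=z["P"].reshape(-1,3);br=z["im"].reshape(-1,3).astype(int).sum(1);ok=z["d"].ravel()>0
def box(m,n):
    q=P[m&ok]
    if len(q)<5: return print(n,len(q))
    b=cv2.minAreaRect(q[:,:2].astype(np.float32)*1000); print(n,len(q),np.round(b[0],1),np.round(b[1],1),round(b[2],1),"z",np.percentile(q[:,2],[2,50,98]).round(4))
near=np.hypot(P[:,0]-.518,P[:,1]-.255)<.06
box(near&(P[:,2]>.05)&(P[:,2]<.058)&(br>400),"blocktop")
box(near&(P[:,2]>.158)&(P[:,2]<.17),"tabtop")
box(near&(P[:,2]>.12)&(P[:,2]<.17),"tab")
E
python3 w.py w1 hook_grip hook_saddle block stop; python3 d.py
```

```text
hook_grip 0.62 [281.1 177.8] [0.5102 0.2537 0.1624]
hook_saddle 0.66 [278.3 168.3] [0.5042 0.2525 0.1392]
block 0.85 [274.1 160.1] [0.5023 0.2501 0.0929]
stop 0.75 [185.6 307.2] [0.6062 0.1372 0.2428]
blocktop 1046 [517.4 251.4] [52.  61.7] 88.1 z [0.0535 0.0553 0.0572]
tabtop 232 [517.3 251.3] [11.9 26.3] 88.5 z [0.1596 0.1621 0.1637]
tab 304 [517.2 251.3] [12.  26.5] 88.5 z [0.1237 0.1616 0.1637]
```

View pics/w1.png

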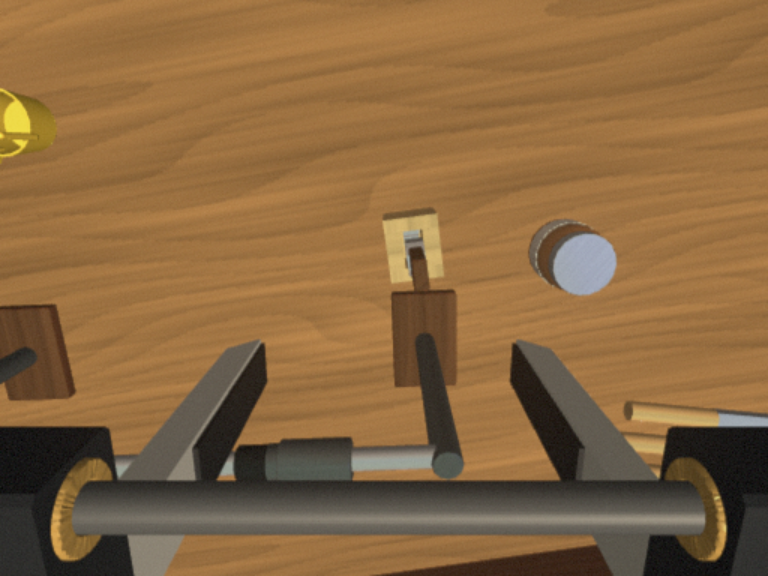

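```bash
cat > e.py <<'E'
from h import *
from scipy.optimize import least_squares as LS
z=np.load("w.npz");P=z["P"].reshape(-1,3);im=z["im"].reshape(-1,3).astype(int);br=im.sum(1);ok=z["d"].ravel()>0
m=ok&(P[:,2]>.2)&(P[:,2]<.25)&(P[:,0]>.57)&(P[:,0]<.66)&(P[:,1]<.24)&(P[:,1]>-.2)
q0=P[m]; 
def f(v,q): return np.hypot((q[:,0]-v[0])*np.cos(v[1])-q[:,1]*np.sin(v[1]),q[:,2]-.23)
r=np.array([.597,.13]); k=f(r,q0)<.012; 
for _ in range(3): r=LS(lambda v:f(v,q0[k])-.008,r,loss="soft_l1",f_scale=.001).x; k=(f(r,q0)<.0095)
print(r[0],np.degrees(r[1]),k.sum())
t=q0[:,0]*0+((q0[:,0]-r[0])*np.sin(r[1])+q0[:,1]*np.cos(r[1])); d=f(r,q0)
for lo in np.arange(.08,.25,.004):
    s=(t>=lo)&(t<lo+.004)&(d<.03)
    if s.sum(): print(round(lo+.002,3),s.sum(),np.median(d[s]).round(4),np.median(br[m][s]))
E
python3 e.py
python3 -m inch '[0,0,0,0,0,-0.139,1, 2.11,1.71,0,0,0,0,1, 0,0,4,0,0,0,1, 0,0,4,0,0,0,1, 0,0,4,0,0,0,1, 0,0,4,0,0,0,1, 0,0,3,0,0,0,1, 0,0,2,0,0,0,1, 0,0,1.9,0,0,0,1, 0,0,0,0,0,0,1, 0,0,0,0,0,0,1]'
```

```text
0.5966715884203918 7.476189830583511 1088
0.094 3 0.0085 419.0
0.098 21 0.0083 456.0
0.102 58 0.0082 460.0
0.106 51 0.0112 165.0
0.11 92 0.012 101.0
0.114 98 0.0119 102.0
0.118 91 0.0118 103.0
0.122 95 0.0119 104.0
0.126 88 0.012 105.5
0.13 96 0.0127 225.5
0.134 88 0.0129 222.0
0.138 105 0.015 237.0
0.142 112 0.015 240.0
0.146 108 0.0149 239.0
0.15 113 0.015 240.0
0.154 109 0.015 238.0
0.158 108 0.0149 239.0
0.162 114 0.0149 230.5
0.166 109 0.015 237.0
0.17 111 0.0148 239.0
0.174 118 0.0149 236.0
0.178 114 0.0148 235.0
0.182 116 0.0148 233.0
0.186 102 0.0103 234.0
0.19 64 0.0082 455.0
0.194 64 0.0082 447.0
0.198 68 0.0082 430.0
0.202 68 0.008 436.0
0.206 62 0.0081 448.5
0.21 61 0.0081 449.0
0.214 61 0.0082 452.0
0.218 63 0.0081 451.0
0.222 62 0.0082 457.5
0.226 64 0.0082 431.5
0.23 65 0.0082 434.0
0.234 64 0.0082 436.5
0.238 80 0.0085 367.5
0.242 47 0.0126 231.0
time_s: 6.08
ee_pos: [0.5176, 0.2516, 0.1273]
eef_rot: [3.141, -0.0, 1.545]
force: [0.3, 0.4, 0.4]
grip_width: 0.0941
```

```bash
python3 -m inch '[0,0,0,0,0,0,0, 0,0,0,0,0,0,0, 0,0,0,0,0,0,0, 0,0,0,0,0,0,0, 0,0,0,0,0,0,0, 0,0,0,0,0,0,0]' 35
python3 -m inch '[0,0,-1,0,0,0,0, 0,0,-2,0,0,0,0, 0,0,-2.5,0,0,0,0, 0,0,-2.5,0,0,0,0, 0,0,-2.5,0,0,0,0, 0,0,-2.5,0,0,0,0, 0,0,-2.5,0,0,0,0, 0,0,0,0,0,0,0, 0,0,0,0,0,0,0]'
```

```text
time_s: 6.82
ee_pos: [0.5173, 0.2515, 0.1264]
eef_rot: [-3.142, 0.0, 1.545]
force: [-0.1, -0.4, -0.9]
grip_width: 0.0376
time_s: 7.95
ee_pos: [0.517, 0.2514, 0.2805]
eef_rot: [-3.141, 0.0, 1.545]
force: [-0.3, -0.6, -0.9]
grip_width: 0.0003
```

The fingers are slower than I allowed for, so the lift started before they had closed and they missed. I'll reopen and look at the hook again.

```bash
python3 -m inch '[0,-2,-5,0,0,0,0.6, 0,0,-2,0,0,0,0.6, 0,0,0,0,0,0,0.6,0,0,0,0,0,0,0.6,0,0,0,0,0,0,0.6,0,0,0,0,0,0,0.6,0,0,0,0,0,0,0.6]'; python3 w.py w2 hook_grip block; python3 d.py
```

```text
time_s: 8.82
ee_pos: [0.4973, 0.2519, 0.3512]
eef_rot: [-3.141, 0.0, 1.545]
force: [0.2, -0.5, 0.3]
grip_width: 0.056
hook_grip 0.81 [261.6 182. ] [0.5083 0.2532 0.1631]
block 0.73 [261.6 163.8] [0.5147 0.2541 0.0124]
blocktop 1061 [517.4 251.6] [51.1 62.2] 88.5 z [0.0538 0.0554 0.0572]
tabtop 225 [517.2 251.3] [10.3 25.9] 88.6 z [0.1598 0.1622 0.1639]
tab 293 [517.  251.6] [11.1 26.3] 89.3 z [0.1221 0.1619 0.1636]
```

Hook undisturbed, still at (517,251.4). Descend with the jaws at 56 mm and wait until they are fully closed.

```bash
python3 -m inch '[0,2,4,0,0,0,0.6, 0,0,5,0,0,0,0.6, 0,0,5,0,0,0,0.6, 0,0,4,0,0,0,0.6, 0,0,2.5,0,0,0,0.6, 0,0,2,0,0,0,0.6, 0,0,0,0,0,0,0.6, 0,0,0,0,0,0,0, 0,0,0,0,0,0,0, 0,0,0,0,0,0,0, 0,0,0,0,0,0,0, 0,0,0,0,0,0,0, 0,0,0,0,0,0,0, 0,0,0,0,0,0,0, 0,0,0,0,0,0,0]' 35
```

```text
time_s: 10.85
ee_pos: [0.5173, 0.2515, 0.1265]
eef_rot: [3.141, -0.0, 1.545]
force: [-0.3, 0.0, 1.2]
grip_width: 0.0116
```

```bash
python3 -m inch '[0,0,-1,0,0,0,0, 0,0,-2,0,0,0,0, 0,0,-2.5,0,0,0,0, 0,0,-2.5,0,0,0,0, 0,0,-2.5,0,0,0,0, 0,0,-2.5,0,0,0,0, 0,0,-2,0,0,0,0, 0,0,0,0,0,0,0, 0,0,0,0,0,0,0]'
python3 - <<'E'
from h import *
o=ctrl.get_obs();p=o["ee_pos"];
# rail frame: axis point and dirs
th=np.radians(7.476);a=np.array([np.sin(th),np.cos(th)]);n=np.array([a[1],-a[0]])
q=p[:2]-[.5967,0];print("t,n",q@a,q@n,"yaw",o["eef_rot"][2],o["force"])
# after turning to yaw pi/2-th
print("turn",np.pi/2-th-o["eef_rot"][2])
E
```

```text
time_s: 11.98
ee_pos: [0.517, 0.2514, 0.2756]
eef_rot: [-3.14, 0.0, 1.545]
force: [0.2, -0.2, -1.5]
grip_width: 0.0115
t,n 0.23885745382513174 -0.1117049938093606 yaw 1.5450335289470054 [ 0.22689073 -0.21725245 -1.46977746]
turn -0.10471801703120498
```

```bash
python3 -m inch '[0,0,0,0,0,0.105,0, -3,0,0,0,0,0,0, -4,0,0,0,0,0,0, -4,0,0,0,0,0,0, -4,0,0,0,0,0,0, -3,0,0,0,0,0,0, -1.4,0,0,0,0,0,0, 0,3,0,0,0,0,0, 0,3,0,0,0,0,0, 0,1.2,0,0,0,0,0, 0,0,0,0,0,0,0, 0,0,0,0,0,0,0]'
cat > t.py <<'E'
from h import *
def rt():
    o=ctrl.get_obs();p=o["ee_pos"];th=np.radians(7.476);a=np.array([np.sin(th),np.cos(th)]);n=np.array([a[1],-a[0]]);q=p[:2]-[.5967,0]
    return q@a,q@n,p[2],o
if __name__=="__main__":
    t,n,z,o=rt(); print("t %.4f n %.4f z %.4f"%(t,n,z),o["eef_rot"].round(4),"F",o["force"].round(2),"F_t %.2f"%(o["force"][0]*.1301+o["force"][1]*.9915),o["grip_width"])
E
python3 t.py
python3 - <<'E'
from h import *
for c in("scene","side"):
    im,d=ctrl.camera(c); np.savez(c+"1.npz",im=im,d=d); save(c+"1.png",im)
    f,cx,cy,p=K(c)
    for l in("hook_grip","hook_saddle","hook_trough"):
        for r in ctrl.place_of(c,l)[:1]: print(c,l,r["score"],r["centre"])
a=cv2.imread("pics/scene1.png")[90:270,210:390];b=cv2.imread("pics/side1.png")[110:290,110:290]
cv2.imwrite("pics/both1.png",np.hstack([cv2.resize(x,(400,400),interpolation=cv2.INTER_CUBIC) for x in(a,b)]))
E
```

```text
time_s: 13.48
ee_pos: [0.5627, 0.0501, 0.2765]
eef_rot: [-3.141, -0.0, 1.44]
force: [-1.1, -0.6, -1.4]
grip_width: 0.0121
t 0.0453 n -0.0402 z 0.2765 [-3.1413 -0.      1.4404] F [-1.11 -0.64 -1.39] F_t -0.78 0.012075872254903674
scene hook_grip 0.64 [301.7, 158.4]
scene hook_saddle 0.61 [297.1, 174.8]
scene hook_trough 0.94 [298.8, 200.7]
side hook_grip 0.67 [217.1, 170.8]
side hook_saddle 0.8 [216.9, 185.9]
side hook_trough 0.71 [219.6, 209.9]
```

View pics/both1.png

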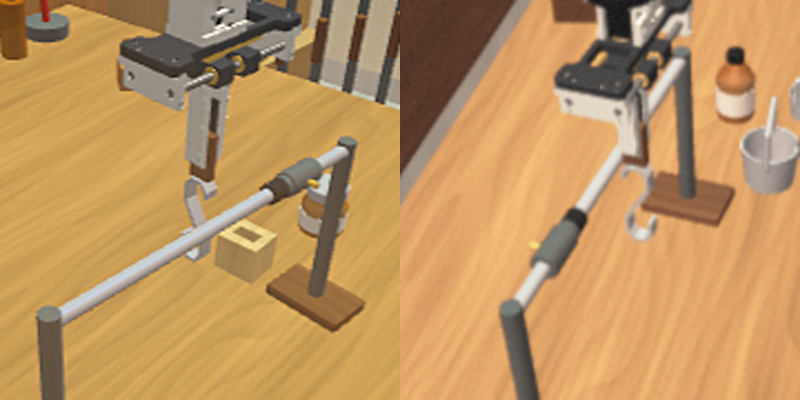

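The left (scene) crop shows the hook held upright on the robot side of the rail, with its tip slightly above bar level. The right (side) crop agrees. Before entering I check the hook's pose in the depth.

Run:
```python
from h import *
th=np.radians(7.476);a=np.array([np.sin(th),np.cos(th)]);n=np.array([a[1],-a[0]])
for c in("scene","side"):
    z=np.load(c+"1.npz");P=cloud(c,z["d"]);q=P[z["d"]>0];t=(q[:,:2]-[.5967,0])@a;m=(q[:,:2]-[.5967,0])@n
    s=(abs(t-.0453)<.02)&(m>-.075)&(m<-.015)&(q[:,2]>.13)&(q[:,2]<.31)
    for lo in np.arange(.14,.27,.008):
        k=s&(q[:,2]>=lo)&(q[:,2]<lo+.008)
        if k.sum(): print(c,round(lo+.004,3),k.sum(),"n",np.percentile(m[k],[3,97]).round(4),"t",np.percentile(t[k],[3,97]).round(4),"zmin",q[k,2].min().round(4))
```

```text
scene 0.16 25 n [-0.0451 -0.0308] t [0.0382 0.0537] zmin 0.1564
scene 0.168 12 n [-0.0277 -0.0237] t [0.0387 0.0532] zmin 0.1661
scene 0.176 13 n [-0.0265 -0.0233] t [0.0374 0.053 ] zmin 0.1728
scene 0.184 20 n [-0.0538 -0.0232] t [0.0374 0.0554] zmin 0.1807
scene 0.192 2 n [-0.0234 -0.0231] t [0.0397 0.0458] zmin 0.1881
scene 0.2 2 n [-0.0351 -0.0344] t [0.0406 0.0428] zmin 0.2017
scene 0.208 26 n [-0.0416 -0.0336] t [0.038  0.0555] zmin 0.2044
scene 0.216 26 n [-0.0472 -0.0386] t [0.0383 0.054 ] zmin 0.212
scene 0.224 22 n [-0.0498 -0.044 ] t [0.0391 0.0532] zmin 0.2202
scene 0.232 20 n [-0.0532 -0.0472] t [0.0382 0.0538] zmin 0.2282
scene 0.24 22 n [-0.0528 -0.0238] t [0.0388 0.0544] zmin 0.2362
scene 0.248 30 n [-0.0539 -0.0235] t [0.0374 0.0526] zmin 0.2444
scene 0.256 41 n [-0.0484 -0.0259] t [0.0382 0.0527] zmin 0.252
scene 0.264 32 n [-0.0486 -0.0253] t [0.0391 0.0495] zmin 0.2602
scene 0.272 29 n [-0.049  -0.0249] t [0.0398 0.0486] zmin 0.2681
side 0.16 47 n [-0.0508 -0.0309] t [0.0388 0.056 ] zmin 0.1564
side 0.168 24 n [-0.0562 -0.0257] t [0.0379 0.057 ] zmin 0.1641
side 0.176 26 n [-0.0566 -0.0259] t [0.0421 0.0556] zmin 0.172
side 0.184 18 n [-0.0565 -0.0267] t [0.0415 0.055 ] zmin 0.1801
side 0.192 6 n [-0.0338 -0.0277] t [0.0539 0.0563] zmin 0.1884
side 0.2 6 n [-0.0374 -0.0316] t [0.0427 0.0554] zmin 0.196
side 0.208 7 n [-0.0432 -0.0373] t [0.0458 0.0552] zmin 0.2044
side 0.216 6 n [-0.0484 -0.0418] t [0.0411 0.0576] zmin 0.2128
side 0.224 6 n [-0.0526 -0.0468] t [0.0522 0.0552] zmin 0.2204
side 0.232 12 n [-0.0569 -0.0534] t [0.0416 0.0565] zmin 0.2282
side 0.24 14 n [-0.0561 -0.0276] t [0.0401 0.0566] zmin 0.236
side 0.248 30 n [-0.0565 -0.026 ] t [0.0407 0.0582] zmin 0.2442
side 0.256 32 n [-0.0539 -0.0298] t [0.0413 0.0566] zmin 0.2521
side 0.264 31 n [-0.0533 -0.0298] t [0.0453 0.0554] zmin 0.2603
side 0.272 24 n [-0.0546 -0.0326] t [0.0458 0.0554] zmin 0.2681
```

```bash
python3 -m inch '[0,1.2,0,0,0,0,0, 0,1.2,0,0,0,0,0, 0,0.8,0,0,0,0,0, 0,0.5,0,0,0,0,0, 0,0,0,0,0,0,0, 0,0,0,0,0,0,0]'; python3 t.py
python3 -m inch '[0,0,0.4,0,0,0,0, 0,0.1,0.4,0,0,0,0, 0,0.2,0.4,0,0,0,0, 0,0,0,0,0,0,0, 0,0,0,0,0,0,0]'; python3 t.py
```

```text
time_s: 14.62
ee_pos: [0.5999, 0.0449, 0.2765]
eef_rot: [-3.142, -0.0, 1.44]
force: [-0.0, 0.3, -1.4]
grip_width: 0.0117
t 0.0450 n -0.0026 z 0.2765 [-3.1416 -0.      1.44  ] F [-0.03  0.33 -1.35] F_t 0.33 0.011749775491050067
time_s: 15.25
ee_pos: [0.6031, 0.0445, 0.2645]
eef_rot: [3.142, -0.0, 1.44]
force: [-0.7, 0.8, -1.3]
grip_width: 0.0118
t 0.0450 n 0.0005 z 0.2645 [ 3.1415 -0.      1.44  ] F [-0.65  0.83 -1.32] F_t 0.74 0.011757209363424627
```

```bash
python3 -m inch '[0,0,0.2,0,0,0,0, 0,0,0.15,0,0,0,0, 0,0,0.05,0,0,0,0, 0,0,0,0,0,0,0, 0,0,0,0,0,0,0]'; python3 -m inch '[0,0,0.05,0,0,0,0, 0,0,0,0,0,0,0,0,0,0,0,0,0,0]';python3 -m inch '[0,0,0.05,0,0,0,0, 0,0,0,0,0,0,0,0,0,0,0,0,0,0]'; python3 t.py
```

```text
time_s: 15.88
ee_pos: [0.6031, 0.0445, 0.2605]
eef_rot: [3.142, -0.0, 1.44]
force: [-0.0, 0.0, -2.3]
grip_width: 0.0116
time_s: 16.25
ee_pos: [0.603, 0.0445, 0.2599]
eef_rot: [-3.142, 0.0, 1.44]
force: [-0.2, -0.2, -1.6]
grip_width: 0.0121
time_s: 16.62
ee_pos: [0.603, 0.0445, 0.2595]
eef_rot: [3.142, 0.0, 1.44]
force: [-0.4, 0.8, -1.4]
grip_width: 0.0117
t 0.0450 n 0.0005 z 0.2595 [3.1416 0.     1.44  ] F [-0.41  0.83 -1.36] F_t 0.77 0.011735165280527472
```

```bash
for i in 1 2 3; do python3 -m inch '[0,0,0.05,0,0,0,0, 0,0,0,0,0,0,0]' | egrep "ee_pos|force"; done
```

```text
ee_pos: [0.603, 0.0445, 0.2589]
force: [-0.2, -0.2, -1.3]
ee_pos: [0.6031, 0.0445, 0.2585]
force: [1.0, -0.0, 0.4]
ee_pos: [0.6031, 0.0445, 0.2584]
force: [-2.8, 0.0, 4.4]
```

```bash
python3 -m inch '[0,0,0,0,0,0,0, 0,0,0,0,0,0,0, 0,0,0,0,0,0,0]'; python3 -m inch '[0.5,0,0,0,0,0,0, 0.7,0,0,0,0,0,0, 0.7,0,0,0,0,0,0, 0.7,0,0,0,0,0,0, 0.7,0,0,0,0,0,0, 0.5,0,0,0,0,0,0, 0.3,0,0,0,0,0,0, 0,0,0,0,0,0,0, 0,0,0,0,0,0,0]'; python3 t.py
```

```text
time_s: 17.75
ee_pos: [0.6031, 0.0445, 0.2584]
eef_rot: [3.141, -0.0, 1.44]
force: [-3.1, 0.3, 5.8]
grip_width: 0.0118
time_s: 18.88
ee_pos: [0.6087, 0.0853, 0.2584]
eef_rot: [3.14, -0.0, 1.44]
force: [-0.1, -0.1, 6.1]
grip_width: 0.0116
t 0.0861 n 0.0008 z 0.2584 [ 3.1403e+00 -2.0000e-04  1.4401e+00] F [-0.07 -0.13  6.08] F_t -0.13 0.011622877383290441
```

```bash
python3 -m inch '[0.2,0,0,0,0,0,0, 0.2,0,0,0,0,0,0, 0.2,0,0,0,0,0,0, 0.2,0,0,0,0,0,0, 0,0,0,0,0,0,0]' >/dev/null; python3 t.py; for i in 1 2 3; do python3 -m inch '[0.1,0,0,0,0,0,0, 0,0,0,0,0,0,0]'>/dev/null; python3 t.py; done
```

```text
t 0.0938 n 0.0008 z 0.2584 [3.1403e+00 3.0000e-04 1.4398e+00] F [-0.47 -2.49  5.92] F_t -2.52 0.011893207491075138
t 0.0947 n 0.0008 z 0.2584 [3.1404e+00 5.0000e-04 1.4397e+00] F [ 0.29 -2.45  5.58] F_t -2.39 0.011839658993092547
t 0.0957 n 0.0008 z 0.2584 [3.1404e+00 5.0000e-04 1.4397e+00] F [ 0.26 -2.74  4.15] F_t -2.68 0.011640184286475718
t 0.0967 n 0.0008 z 0.2584 [3.1404e+00 5.0000e-04 1.4397e+00] F [-0.25 -2.46  5.9 ] F_t -2.47 0.011614293778971628
```

```bash
for i in 1 2 3 4; do python3 -m inch '[0.1,0,0,0,0,0,0, 0,0,0,0,0,0,0]'>/dev/null; python3 t.py; done
```

```text
t 0.0977 n 0.0008 z 0.2584 [3.1403e+00 5.0000e-04 1.4397e+00] F [-0.54 -2.45  3.88] F_t -2.50 0.01171462222136895
t 0.0987 n 0.0008 z 0.2584 [3.1404e+00 5.0000e-04 1.4397e+00] F [-0.4  -3.17  5.42] F_t -3.19 0.011845570139358096
t 0.0996 n 0.0008 z 0.2584 [3.1405e+00 6.0000e-04 1.4397e+00] F [-0.34 -3.21  5.05] F_t -3.23 0.011446879127678571
t 0.1005 n 0.0008 z 0.2584 [3.1404e+00 8.0000e-04 1.4396e+00] F [-0.7  -4.71  5.8 ] F_t -4.76 0.012315441822426715
```

```bash
python3 -m inch '[0.08,0,0,0,0,0,0, 0.08,0,0,0,0,0,0, 0,0,0,0,0,0,0]'>/dev/null; python3 t.py;  python3 -m inch '[0,0,0,0,0,0,0, 0,0,0,0,0,0,0, 0,0,0,0,0,0,0, 0,0,0,0,0,0,0]'>/dev/null; python3 t.py;  python3 -m inch '[0,0,0,0,0,0,0, 0,0,0,0,0,0,0, 0,0,0,0,0,0,0, 0,0,0,0,0,0,0, 0,0,0,0,0,0,0, 0,0,0,0,0,0,0]'>/dev/null; python3 t.py
```

```text
t 0.1018 n 0.0008 z 0.2584 [3.1405e+00 1.2000e-03 1.4394e+00] F [-0.8  -5.01  6.13] F_t -5.07 0.011959347146935096
t 0.1018 n 0.0008 z 0.2584 [3.1404e+00 1.2000e-03 1.4394e+00] F [-0.24 -4.67  5.71] F_t -4.66 0.011522451432965172
t 0.1018 n 0.0008 z 0.2584 [3.1405e+00 1.2000e-03 1.4395e+00] F [-1.22 -5.66  6.4 ] F_t -5.77 0.011826517935871993
```

```bash
python3 -m inch '[0.1,0,0,0,0,0,0, 0,0,0,0,0,0,0, 0,0,0,0,0,0,0, 0,0,0,0,0,0,0, 0,0,0,0,0,0,0, 0,0,0,0,0,0,0, 0,0,0,0,0,0,0, 0,0,0,0,0,0,0, 0,0,0,0,0,0,0, 0,0,0,0,0,0,0]'>/dev/null; python3 t.py; python3 -m inch '[0,0,-0.02,0,0,0,0, 0,0,-0.02,0,0,0,0, -0.3,0,0,0,0,0,0, -0.2,0,0,0,0,0,0, 0,0,0,0,0,0,0]'>/dev/null; python3 t.py
```

```text
t 0.1027 n 0.0008 z 0.2584 [3.1406e+00 1.5000e-03 1.4393e+00] F [-0.86 -6.92  5.25] F_t -6.98 0.011680975422647708
t 0.0986 n 0.0005 z 0.2585 [ 3.1414e+00 -3.0000e-04  1.4400e+00] F [0.3  1.49 4.19] F_t 1.51 0.011605162169947704
```

```bash
python3 -m inch '[0,0,-0.03,0,0,0,0, 0,0,0,0,0,0,0.35, 0,0,0,0,0,0,0.35, 0,0,0,0,0,0,0.35, 0,0,0,0,0,0,0.35, 0,0,0,0,0,0,0.35, 0,0,0,0,0,0,0.35]'; python3 t.py; python3 -m inch '[0,0,-1,0,0,0,0.35, 0,0,-2,0,0,0,0.35, 0,0,-3,0,0,0,0.35, 0,0,-3,0,0,0,0.35, 0,-4,-2,0,0,0,0.35, 0,-5,0,0,0,0,0.5, 0,-3,0,0,0,0,0.5, 0,0,0,0,0,0,0.5]'; python3 t.py
python3 w.py w3 hook_grip hook_saddle
python3 - <<'E'
from h import *
th=np.radians(7.476);a=np.array([np.sin(th),np.cos(th)]);n=np.array([a[1],-a[0]])
ims=[]
for c in("scene","side"):
    im,d=ctrl.camera(c); np.savez(c+"2.npz",im=im,d=d); ims.append(im); P=cloud(c,d);q=P[d>0];t=(q[:,:2]-[.5967,0])@a;m=(q[:,:2]-[.5967,0])@n
    s=(abs(t-.0953)<.03)&(abs(m)<.03)
    for lo,hi in ((.13,.15),(.16,.17),(.175,.19),(.19,.2),(.2,.21),(.243,.25),(.258,.27),(.28,.29),(.295,.31)):
        k=s&(q[:,2]>=lo)&(q[:,2]<hi)
        if k.sum(): print(c,lo,k.sum(),"n",np.percentile(m[k],[3,97]).round(4),"t",np.percentile(t[k],[3,97]).round(4),"z",q[k,2].min().round(4),q[k,2].max().round(4))
x=ims[0][60:260,230:430];y=ims[1][110:290,110:290]
save("both2.png",np.hstack([cv2.resize(v,(400,400),interpolation=cv2.INTER_CUBIC) for v in(x,y)]))
E
```

```text
time_s: 25.62
ee_pos: [0.61, 0.0977, 0.2587]
eef_rot: [3.142, -0.0, 1.44]
force: [-0.6, 0.5, -1.0]
grip_width: 0.0328
t 0.0986 n 0.0005 z 0.2587 [ 3.1416 -0.      1.44  ] F [-0.6   0.47 -1.02] F_t 0.38 0.0328367284436126
time_s: 26.62
ee_pos: [0.49, 0.1136, 0.3705]
eef_rot: [3.139, -0.001, 1.441]
force: [-0.0, -0.6, 0.2]
grip_width: 0.0473
t 0.0987 n -0.1206 z 0.3705 [ 3.1388e+00 -8.0000e-04  1.4408e+00] F [-0.03 -0.55  0.15] F_t -0.55 0.047286553794187336
hook_grip 0.81 [261.5 313.6] [0.5977 0.1006 0.2857]
hook_saddle 0.8 [260.4 289.4] [0.5972 0.0999 0.2465]
scene 0.13 43 n [-0.0089  0.014 ] t [0.0912 0.107 ] z 0.1402 0.1498
scene 0.16 34 n [-0.0136  0.0171] t [0.0905 0.1069] z 0.1613 0.1693
scene 0.175 43 n [0.0019 0.0141] t [0.0911 0.1076] z 0.175 0.1896
scene 0.19 30 n [-0.0028  0.0062] t [0.0911 0.1083] z 0.19 0.1997
scene 0.2 26 n [-0.0077 -0.0007] t [0.0899 0.1078] z 0.2002 0.2081
scene 0.243 31 n [-0.0081  0.0154] t [0.0926 0.1015] z 0.2435 0.2498
scene 0.258 57 n [-0.0094  0.0152] t [0.0928 0.1031] z 0.2581 0.2699
scene 0.28 49 n [-0.0085  0.0151] t [0.0929 0.1031] z 0.28 0.2899
scene 0.295 2 n [-0.0039  0.0136] t [0.0952 0.0961] z 0.2951 0.2951
side 0.13 56 n [-0.0145  0.0117] t [0.0935 0.1093] z 0.1364 0.1493
side 0.16 30 n [-0.0161  0.0128] t [0.0934 0.1096] z 0.1602 0.1696
side 0.175 11 n [-0.0013  0.0091] t [0.0961 0.1097] z 0.1758 0.1891
side 0.19 6 n [-0.0074 -0.0012] t [0.1034 0.111 ] z 0.1933 0.1996
side 0.2 8 n [-0.0146 -0.0071] t [0.0964 0.1092] z 0.2015 0.2089
side 0.243 31 n [-0.0141  0.0112] t [0.0968 0.1084] z 0.2434 0.2493
side 0.258 55 n [-0.0134  0.0106] t [0.0975 0.1094] z 0.2581 0.2699
side 0.28 44 n [-0.0137  0.0097] t [0.0977 0.1082] z 0.2801 0.29
```

View pics/both2.png

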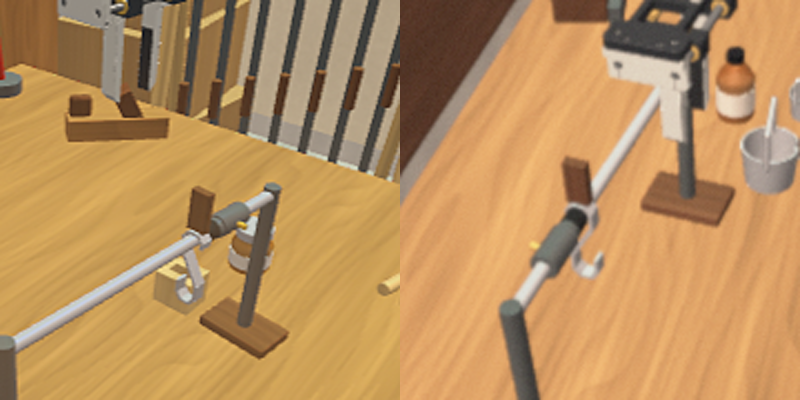

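Both crops show the hook seated upright on the bar, touching the buffer tip, and released. Depth puts its bottom at 0.14 m as expected. Now the pot.

```bash
python3 -m inch '[-4,0,0,0,0,0,0.5, -6,0,0,0,0,0,0.5, -6,0,0,0,0,0,0.5, -6,-1,0,0,0,0,0.5, -6,0,0,0,0,0,0.5, -6,0,0,0,0,0,0.5, -4,0,0,0,0,-0.095,0.5, 0,0,0,0,0,-0.095,0.5, 0,0,0,0,0,0,0.5, 0,0,0,0,0,0,0.5]'; python3 w.py w4 pot pot_ear pot_bail
cat > g.py <<'E'
from h import *
z=np.load("w.npz");P=z["P"].reshape(-1,3);C=z["im"].reshape(-1,3).astype(int);ok=z["d"].ravel()>0
def box(m,n):
    q=P[m&ok]
    if len(q)<5: return print(n,len(q))
    b=cv2.minAreaRect(q[:,:2].astype(np.float32)*1000); print(n,len(q),np.round(b[0],1),np.round(b[1],1),round(b[2],1),"z",np.percentile(q[:,2],[2,50,98]).round(4))
near=lambda x,y,r:np.hypot(P[:,0]-x,P[:,1]-y)<r
g=abs(C[:,0]-C[:,2])<40
w=C[:,0]>C[:,2]*1.6
box(near(.475,-.254,.065)&(P[:,2]>.1)&(P[:,2]<.115)&g,"bail")
box(near(.475,-.254,.065)&(P[:,2]>.055)&(P[:,2]<.064)&g,"rim")
box(near(.41,-.258,.04)&(P[:,2]>.071)&(P[:,2]<.08)&w,"eartop")
E
python3 g.py
```

```text
time_s: 28.12
ee_pos: [0.4318, -0.262, 0.3685]
eef_rot: [-3.141, -0.0, 1.628]
force: [0.4, 0.1, -0.6]
grip_width: 0.0472
pot 0.78 [361.4  94.2] [ 0.3368 -0.1093  0.0035]
pot 0.71 [212.3  70. ] [ 0.3223 -0.3265  0.1093]
pot_ear 0.8 [174.5 132.6] [ 0.4066 -0.3883  0.0498]
pot_ear 0.78 [346.2 125. ] [ 0.3818 -0.1407  0.0584]
pot_bail 0.66 [379.1  97.7] [ 0.3415 -0.108   0.083 ]
pot_bail 0.61 [149.6 160.6] [ 0.4556 -0.4348  0.0222]
bail 370 [ 473.9 -258.7] [ 7.7 84.2] 3.4 z [0.1049 0.1084 0.1106]
rim 318 [ 474.1 -258.8] [78.5 77.4] 48.7 z [0.0553 0.0598 0.0621]
eartop 249 [ 410.8 -263. ] [48.9  9.9] 3.5 z [0.0717 0.0748 0.0769]
```

View pics/w4.png

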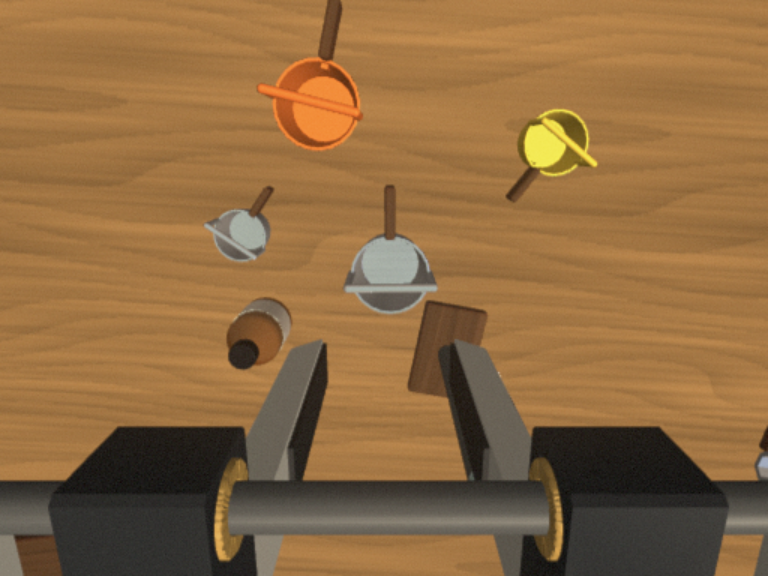

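The image shows the large steel pot at (390,275) with its ear at (390,212). The orange (317,100), yellow (555,145) and small steel (242,235) pots stay where they are. The measured bail span of 84 mm, rim of 78 mm and heights all match the description.

```bash
python3 -m inch '[0.06,-2.57,2,0,0,0,0.5, 0,0,5,0,0,0,0.5, 0,0,6,0,0,0,0.5, 0,0,6,0,0,0,0.5, 0,0,5,0,0,0,0.5, 0,0,4,0,0,0,0.5, 0,0,2.5,0,0,0,0.5, 0,0,1.5,0,0,0,0.5, 0,0,0.75,0,0,0,0.5, 0,0,0,0,0,0,0.5]'; python3 -m inch '[0,0,0,0,0,0,0, 0,0,0,0,0,0,0, 0,0,0,0,0,0,0, 0,0,0,0,0,0,0, 0,0,0,0,0,0,0, 0,0,0,0,0,0,0, 0,0,0,0,0,0,0, 0,0,0,0,0,0,0]' 60
```

```text
time_s: 29.58
ee_pos: [0.4061, -0.2631, 0.0414]
eef_rot: [3.141, 0.0, 1.63]
force: [-0.1, 0.3, 0.5]
grip_width: 0.0467
time_s: 30.58
ee_pos: [0.4059, -0.2631, 0.0413]
eef_rot: [3.141, 0.0, 1.63]
force: [-0.6, 0.1, 2.2]
grip_width: 0.0094
```

```bash
python3 -m inch '[0,0,-0.5,0,0,0,0, 0,0,-1,0,0,0,0, 0,0,-2,0,0,0,0, 0,-0.5,-3,0,0,0,0, 0,-0.5,-3,0,0,0,0, 0,-0.5,-2.5,0,0,0.095,0, 0,0,-2,0,0,0.095,0, 0,0,0,0,0,0,0]'; python3 t.py; python3 -m inch '[4,0,0,0,0,0,0, 5,0,0,0,0,0,0, 5,0,0,0,0,0,0, 5,0,0,0,0,0,0, 5,0,0,0,0,0,0, 5,0,0,0,0,0,0, 4,0,0,0,0,0,0, 3,0,0,0,0,0,0, 1.5,0,0,0,0,0,0, 0,0,0,0,0,0,0, 0,0,0,0,0,0,0]'>/dev/null; python3 t.py
```

```text
time_s: 31.58
ee_pos: [0.3913, -0.2642, 0.1826]
eef_rot: [3.139, 0.001, 1.441]
force: [0.5, -0.8, -2.4]
grip_width: 0.0096
t -0.2887 n -0.1693 z 0.1826 [3.1392e+00 1.4000e-03 1.4406e+00] F [ 0.53 -0.81 -2.36] F_t -0.74 0.00957174328454183
t 0.0857 n -0.1696 z 0.1810 [-3.1413e+00  3.0000e-04  1.4398e+00] F [ 0.75  0.33 -1.07] F_t 0.42 0.009530291347241097
```

```bash
cat > m.py <<'E'
from h import *
from t import rt
import sys
lo,hi,tag=float(sys.argv[1]),float(sys.argv[2]),sys.argv[3]
th=np.radians(7.476);a=np.array([np.sin(th),np.cos(th)]);n=np.array([a[1],-a[0]])
t0,n0,z0,_=rt(); print("tcp",round(t0,4),round(n0,4),round(z0,4)); ims=[]
for c in("scene","side","wrist"):
    T=tool(); im,d=ctrl.camera(c); ims.append(im); P=cloud(c,d,T);q=P[d>0];C=im[d>0].astype(int);t=(q[:,:2]-[.5967,0])@a;m=(q[:,:2]-[.5967,0])@n
    g=abs(C[:,0]-C[:,2])<45
    def rep(nm,s):
        k=s&g
        if k.sum()<4: return print(c,nm,k.sum())
        b=cv2.minAreaRect(np.stack([m[k],t[k]],1).astype(np.float32)*1000)
        print(c,nm,k.sum(),"n",np.percentile(m[k],[2,98]).round(4),"t",np.percentile(t[k],[2,98]).round(4),"z",np.percentile(q[k,2],[2,50,98]).round(4),"rect",np.round(b[0],1),np.round(b[1],1),round(b[2],1))
    B=z0+.064; nb=n0+.068
    for off in(-.03,.03): rep("bail%+.2f"%off,(abs(m-nb)<.02)&(abs(t-t0-off)<.008)&(abs(q[:,2]-B)<.014))
    rep("bail",(abs(m-nb)<.02)&(abs(t-t0)<.05)&(abs(q[:,2]-B)<.014))
    rep("rim",(abs(m-nb)<.05)&(abs(t-t0)<.05)&(abs(q[:,2]-z0-.019)<.006))
    rep("hooklow",(abs(t-.0995)<.02)&(abs(m)<.025)&(q[:,2]>.13)&(q[:,2]<.172))
x=ims[0][60:260,230:430];y=ims[1][110:310,110:310]
save(tag+".png",np.hstack([cv2.resize(v,(400,400),interpolation=cv2.INTER_CUBIC) for v in(x,y)]))
E
python3 m.py 0 0 both3
```

```text
tcp 0.0857 -0.1696 0.181
scene bail-0.03 16 n [-0.1012 -0.0951] t [0.0488 0.0629] z [0.2432 0.2469 0.2497] rect [-97.9  55.6] [16.   5.3] 64.0
scene bail+0.03 17 n [-0.1017 -0.0945] t [0.1088 0.1233] z [0.2377 0.2472 0.2486] rect [-98.5 115.7] [ 6.5 14.2] 13.3
scene bail 99 n [-0.1015 -0.0944] t [0.0438 0.1251] z [0.2337 0.2466 0.2495] rect [-98.1  84.9] [82.2  8.5] 89.6
scene rim 163 n [-0.1384 -0.0605] t [0.0452 0.1245] z [0.1941 0.198  0.2043] rect [-100.   87.] [77.2 81.4] 63.1
scene hooklow 112 n [-0.0123  0.0177] t [0.091  0.1079] z [0.142  0.1531 0.1709] rect [ 2.6 99.5] [31.6 18.4] 2.4
side bail-0.03 27 n [-0.1062 -0.0984] t [0.0483 0.0631] z [0.2318 0.2454 0.2473] rect [-102.4   55.6] [15.6  7.1] 83.6
side bail+0.03 20 n [-0.1063 -0.0989] t [0.1085 0.1217] z [0.2436 0.2459 0.2496] rect [-102.7  115.4] [14.6  7.5] 82.3
side bail 117 n [-0.1064 -0.0985] t [0.0492 0.1311] z [0.2324 0.2455 0.2499] rect [-102.3   89.7] [84.   8.7] 89.9
side rim 111 n [-0.1404 -0.065 ] t [0.0599 0.1308] z [0.1942 0.197  0.2035] rect [-96.6  97.8] [58.9 80.1] 57.9
side hooklow 94 n [-0.0162  0.0114] t [0.0929 0.1097] z [0.1401 0.1512 0.1713] rect [ -2.8 101.2] [17.8 28.7] 87.0
wrist bail-0.03 0
wrist bail+0.03 0
wrist bail 0
wrist rim 19 n [-0.14   -0.1373] t [0.0785 0.0903] z [0.1942 0.199  0.2009] rect [-138.6   84.4] [11.8  2.6] 88.9
wrist hooklow 0
```

```bash
python3 -m inch '[0.6,0,2,0,0,0,0, 0.7,0,2.4,0,0,0,0, 0,2,1.7,0,0,0,0, 0,2,0.8,0,0,0,0, 0,1,0,0,0,0,0, 0,0,0,0,0,0,0, 0,0,0,0,0,0,0]' >/dev/null; python3 m.py 0 0 both4
```

```text
tcp 0.0995 -0.1199 0.1126
scene bail-0.03 0
scene bail+0.03 0
scene bail 0
scene rim 99 n [-0.0746 -0.0111] t [0.0583 0.1386] z [0.1256 0.1297 0.1366] rect [-52.   97.8] [67.7 80. ] 42.8
scene hooklow 120 n [-0.0136  0.0173] t [0.0887 0.1074] z [0.1307 0.1528 0.1703] rect [ 1.9 95.6] [24.3 31.2] 86.1
side bail-0.03 19 n [-0.0571 -0.0518] t [0.0638 0.0768] z [0.1649 0.1775 0.1798] rect [-54.5  70.2] [13.2  5.5] 88.9
side bail+0.03 19 n [-0.0568 -0.0495] t [0.1221 0.1355] z [0.1731 0.1765 0.1792] rect [-54.1 128.4] [12.9  8.1] 73.7
side bail 89 n [-0.0568 -0.0496] t [0.0639 0.1445] z [0.1645 0.1766 0.1806] rect [-53.2 103. ] [84.4  8.1] 89.8
side rim 86 n [-0.0888 -0.0151] t [0.0769 0.1443] z [0.1259 0.1289 0.1361] rect [-45.4 116.1] [49.7 79.7] 58.9
side hooklow 101 n [-0.0181  0.012 ] t [0.0914 0.1111] z [0.1306 0.1492 0.1684] rect [ -3.5 103.3] [31.9 30.3] 0.7
wrist bail-0.03 0
wrist bail+0.03 0
wrist bail 0
wrist rim 19 n [-0.091  -0.0884] t [0.0924 0.1042] z [0.1267 0.1307 0.1326] rect [-89.7  98.3] [11.8  2.6] 88.1
wrist hooklow 0
```

View pics/both4.png

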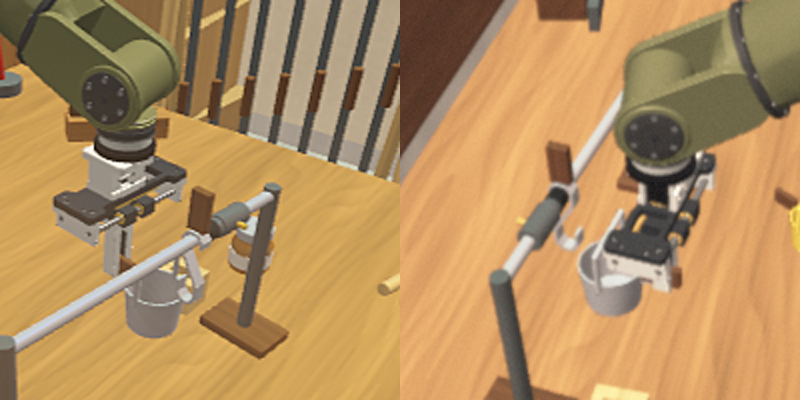

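The left (scene) crop shows the bail behind the rail, in line with the hook. The right (side) crop shows it just short of the lower curl, level. The side camera puts the bail axis at z≈0.1765, about 4 mm clear over the curl tip.

```bash
python3 -m inch '[0,1,0,0,0,0,0, 0,1,0,0,0,0,0, 0,0.8,0,0,0,0,0, 0,0.6,0,0,0,0,0, 0,0.6,0,0,0,0,0, 0,0.4,0,0,0,0,0, 0,0.35,0,0,0,0,0, 0,0,0,0,0,0,0, 0,0,0,0,0,0,0]'>/dev/null; python3 t.py
python3 -m inch '[0,0,0.3,0,0,0,0, 0,0,0.3,0,0,0,0, 0,0.1,0.3,0,0,0,0, 0,0,0,0,0,0,0, 0,0,0,0,0,0,0]'>/dev/null; python3 m.py 0 0 both5
```

```text
t 0.0995 n -0.0722 z 0.1121 [-3.1415  0.      1.44  ] F [ 0.18 -0.06 -1.7 ] F_t -0.03 0.009656109906188317
tcp 0.0995 -0.071 0.1032
scene bail-0.03 18 n [-0.0039  0.0028] t [0.062  0.0758] z [0.1634 0.1697 0.1711] rect [ 0.6 68.9] [14.   6.5] 73.9
scene bail+0.03 20 n [-0.0027  0.0031] t [0.1241 0.137 ] z [0.1556 0.1676 0.1715] rect [  0.8 130.2] [ 6.3 13.5] 5.8
scene bail 150 n [-0.0132  0.0168] t [0.0584 0.1371] z [0.155  0.1684 0.1801] rect [ 1.6 99.1] [82.3 30.9] 88.6
scene rim 129 n [-0.0396  0.0375] t [0.0581 0.1378] z [0.1165 0.1202 0.1256] rect [ -0.  100.2] [75.5 77. ] 41.2
scene hooklow 122 n [-0.0134  0.0177] t [0.0829 0.1073] z [0.142  0.1591 0.1711] rect [ 1.9 94. ] [27.2 31.8] 89.2
side bail-0.03 15 n [-0.0083 -0.0015] t [0.0644 0.0762] z [0.1573 0.1677 0.1688] rect [-4.8 70.3] [ 7.1 12.1] 0.6
side bail+0.03 9 n [-0.0062 -0.0011] t [0.1254 0.1369] z [0.1658 0.1681 0.1708] rect [ -3.7 131. ] [ 4.7 11.7] 2.6
side bail 92 n [-0.0084  0.0114] t [0.0607 0.1449] z [0.1542 0.1664 0.1769] rect [  2.6 103.9] [22.4 87.5] 0.5
side rim 79 n [-0.0396  0.0335] t [0.0857 0.1447] z [0.1162 0.1194 0.1264] rect [  3.1 118.4] [43.8 78.5] 65.4
side hooklow 42 n [-0.0074  0.0132] t [0.0798 0.1097] z [0.1465 0.1643 0.1715] rect [ 3.4 93.4] [35.8 13.1] 54.5
wrist bail-0.03 0
wrist bail+0.03 0
wrist bail 0
wrist rim 19 n [-0.0422 -0.039 ] t [0.0923 0.1041] z [0.1166 0.1214 0.123 ] rect [-40.6  98.2] [11.8  3.2] 89.9
wrist hooklow 0
```

```bash
python3 -m inch '[0,0.1,0.4,0,0,0,0, 0,0,0.4,0,0,0,0, 0,0,0.4,0,0,0,0, 0,0,0.2,0,0,0,0, 0,0,0,0,0,0,0, 0,0,0,0,0,0,0]'>/dev/null; python3 t.py; for i in 1 2 3 4; do python3 -m inch '[0,0,0.1,0,0,0,0, 0,0,0,0,0,0,0, 0,0,0,0,0,0,0]'>/dev/null; python3 t.py; done
```

```text
t 0.0995 n -0.0700 z 0.0892 [ 3.1414 -0.      1.44  ] F [ 0.16 -0.34 -2.3 ] F_t -0.32 0.009514823965822063
t 0.0995 n -0.0701 z 0.0882 [ 3.1416 -0.      1.44  ] F [ 0.14  1.41 -2.29] F_t 1.42 0.009609484304140424
t 0.0995 n -0.0701 z 0.0872 [ 3.1416 -0.      1.4401] F [ 0.41 -0.09 -1.44] F_t -0.04 0.01004018751555543
t 0.0995 n -0.0701 z 0.0862 [ 3.1415 -0.      1.44  ] F [-0.09 -0.05 -2.1 ] F_t -0.06 0.009707297552907964
t 0.0995 n -0.0701 z 0.0852 [-3.1416 -0.      1.44  ] F [ 0.33 -0.42 -1.65] F_t -0.38 0.009766540417958472
```

```bash
for i in 1 2 3 4; do python3 -m inch '[0,0,0.05,0,0,0,0, 0,0,0,0,0,0,0, 0,0,0,0,0,0,0]'>/dev/null; python3 t.py; done
```

```text
t 0.0995 n -0.0701 z 0.0846 [-3.1416 -0.      1.44  ] F [-0.08 -0.79 -0.94] F_t -0.79 0.009661570300856343
t 0.0995 n -0.0700 z 0.0842 [ 3.1414e+00 -1.0000e-04  1.4400e+00] F [ 0.27  1.03 -1.44] F_t 1.06 0.009693951064583614
t 0.0995 n -0.0699 z 0.0839 [ 3.1409e+00 -2.0000e-04  1.4400e+00] F [ 0.06 -0.56  2.11] F_t -0.54 0.00937388386048692
t 0.0996 n -0.0697 z 0.0836 [ 3.1403e+00 -3.0000e-04  1.4401e+00] F [ 1.42 -0.34  5.26] F_t -0.15 0.009346909006710412
```

```bash
python3 -m inch '[0,0,-0.03,0,0,0,0, 0,0,0,0,0,0,0, 0,0,0,0,0,0,0.3, 0,0,0,0,0,0,0.3, 0,0,0,0,0,0,0.3, 0,0,0,0,0,0,0.3, 0,0,0,0,0,0,0.3, 0,0,0,0,0,0,0.3]'; python3 t.py; python3 -m inch '[0,-0.5,0,0,0,0,0.3, 0,-1,0,0,0,0,0.3, 0,-2,0,0,0,0,0.3, 0,-3,0,0,0,0,0.3, 0,-4,0,0,0,0,0.3, 0,-4,0,0,0,0,0.3, 0,-2,-3,0,0,0,0.3, 0,0,-3,0,0,0,0.3, 0,0,0,0,0,0,0.3, 0,0,0,0,0,0,0.3, 0,0,0,0,0,0,0.3, 0,0,0,0,0,0,0.3, 0,0,0,0,0,0,0.3, 0,0,0,0,0,0,0.3]'
python3 - <<'E'
from h import *
th=np.radians(7.476);a=np.array([np.sin(th),np.cos(th)]);n=np.array([a[1],-a[0]]);ims=[]
for rep in range(2):
  for c in("scene","side"):
    im,d=ctrl.camera(c); P=cloud(c,d);q=P[d>0];C=im[d>0].astype(int);t=(q[:,:2]-[.5967,0])@a;m=(q[:,:2]-[.5967,0])@n
    if rep==0: ims.append(im)
    s=(abs(t-.0995)<.055)&(abs(m)<.05)&(abs(C[:,0]-C[:,2])<45)
    for nm,lo,hi,w in(("bottom",.03,.06,.055),("rim",.09,.115,.055),("bailL",.135,.16,-.03),("bailR",.135,.16,.03),("hooklow",.13,.172,.015)):
        k=s&(q[:,2]>lo)&(q[:,2]<hi)&((abs(t-.0995)<w) if w>0 and nm[:4]!="bail" else (abs(t-.0995-w)<.006))
        if k.sum(): print(c,nm,k.sum(),"n",np.percentile(m[k],[2,98]).round(4),"t",np.percentile(t[k],[2,98]).round(4),"z",np.percentile(q[k,2],[2,50,98]).round(4))
save("both6.png",np.hstack([cv2.resize(v,(400,400),interpolation=cv2.INTER_CUBIC) for v in(ims[0][60:260,230:430],ims[1][110:310,110:310])]))
print(ctrl.get_obs()["force"],[ (l,c,[np.round(r["centre"]) for r in ctrl.place_of(c,l)[:1]]) for l,c in(("jar","scene"),("bottle","side"))])
E
```

```text
time_s: 40.78
ee_pos: [0.5402, 0.1078, 0.0835]
eef_rot: [3.142, -0.0, 1.44]
force: [-0.1, 0.2, -0.3]
grip_width: 0.028
t 0.0995 n -0.0701 z 0.0835 [ 3.1416 -0.      1.44  ] F [-0.12  0.2  -0.27] F_t 0.19 0.028032630723927855
time_s: 42.52
ee_pos: [0.3766, 0.1293, 0.1433]
eef_rot: [-3.141, 0.0, 1.44]
force: [-0.6, -0.6, 0.4]
grip_width: 0.028
scene bottom 151 n [-0.0271  0.0375] t [0.0654 0.1336] z [0.0451 0.0531 0.0595]
scene rim 282 n [-0.0357  0.0409] t [0.0586 0.1384] z [0.0904 0.0984 0.1117]
scene bailL 14 n [-0.0018  0.0059] t [0.0638 0.0745] z [0.1467 0.1499 0.1524]
scene bailR 5 n [0.0021 0.0046] t [0.1303 0.1353] z [0.1399 0.148  0.1532]
scene hooklow 120 n [-0.0117  0.0182] t [0.0877 0.1081] z [0.1421 0.1531 0.1702]
side bottom 226 n [-0.0344  0.0302] t [0.0679 0.1361] z [0.0425 0.05   0.0598]
side rim 242 n [-0.04    0.0359] t [0.0633 0.1438] z [0.0909 0.0982 0.1131]
side bailL 18 n [-0.0057  0.0006] t [0.0649 0.0753] z [0.1363 0.1473 0.1512]
side bailR 14 n [-0.0063  0.0008] t [0.1252 0.1347] z [0.1448 0.1488 0.152 ]
side hooklow 115 n [-0.0157  0.0131] t [0.0918 0.1126] z
[... 226 characters left out ...]
0.0744] z [0.1442 0.1497 0.1535]
scene bailR 5 n [0.0003 0.0046] t [0.129  0.1346] z [0.1365 0.1477 0.151 ]
scene hooklow 125 n [-0.0116  0.0183] t [0.0868 0.1073] z [0.1425 0.1539 0.1716]
side bottom 226 n [-0.0344  0.0289] t [0.0667 0.1365] z [0.0416 0.0499 0.0596]
side rim 247 n [-0.0409  0.0359] t [0.0624 0.1447] z [0.0906 0.098  0.1123]
side bailL 18 n [-0.0064  0.0002] t [0.0637 0.0751] z [0.1361 0.1476 0.1524]
side bailR 13 n [-0.0057  0.0004] t [0.1257 0.1345] z [0.1447 0.1492 0.151 ]
side hooklow 114 n [-0.0153  0.0125] t [0.0902 0.1134] z [0.1397 0.1502 0.1678]
[ 0.30723535 -0.23244677 -0.69448797] [('jar', 'scene', [array([355., 190.])]), ('bottle', 'side', [array([260., 161.])])]
```

View pics/both6.png

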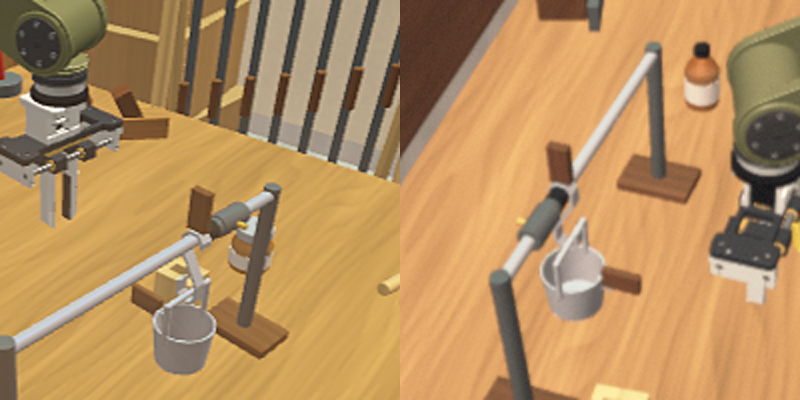

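Both crops show the pot hanging level by its bail in the hook beside the stop, with the gripper clear. Two successive measurements agree, so it is at rest. I'm handing in.

```bash
python3 -c "
from station import ctrl
print(ctrl.hand_in())"
```

```text
the job is handed in; nothing more can be done
None
```

The job is done and handed in after about 43 s of robot time. The hook sits on the rail beside the stop, and the large steel pot hangs by its bail in the hook's lower curl.

- **Hook:** I lifted it out and set it on the rail with about 7 N at contact. I then slid it to the buffer and held the press for over 1.5 s, with 5–7 N along the rail at the wrist. That reading includes up to about 2.5 N of sliding friction, so the buffer itself took roughly 3–6 N, about 4–5 mm in. I backed off before letting go.
- **Pot:** I gripped the ear, brought the bail in over the curl tip and lowered it until it rested, with about 7 N at most on the hook.
- **Last checks:**
  - The bail axis is at z ≈ 0.148 m, inside the curl and level on both sides. The pot bottom is about 0.04 m up.
  - The hook is upright, about 37 mm from the collar face.
  - Two successive looks agreed, so it was at rest, and the gripper was clear.
  - The networks placed the jar and bottle within about 3 pixels of where they began.
- **What failed or disagreed:** My first grasp of the hook missed because I lifted before the slow fingers had closed. The hook was not moved, and the second try held. The scene and side cameras disagreed by 3–5 mm across the rail, so I used the difference between hook and bail within each camera, which agreed to about 1 mm across the rail and 3 mm along it.

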